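# Tap a spacer block home against the hidden stop

## Task

Slide the loose cover of the storage block back onto the ledge behind the pockets, without lifting it off, take the steel spacer block out of the pocket it lies in, and set it flat between the low guides of the stop fixture, in front of the hood. Pick up the tapping bar and with it nudge the block into the hood in small taps, about a centimetre or less each, drawing the bar clear of the block between taps, until the block rests against the stop hidden inside; the stop is only lightly clamped and must not be shoved along, and fingers must not push the block in. Finally lay the bar flat on the worktop clear of the fixture, and leave the bottles, the objective and the box of cover glasses where they are.

Things in the scene. Friction and masses are not known exactly. Their poses are not given: they have to be found in the camera images.
- pocket_box: Grey storage block, fixed, x -77 to 86, y -91.5 to 91.5 mm about its origin at worktop level, 40 mm high; x points away from the robot. In front two open pockets, centres x -40, y +44.5 and -44.5 mm, each 62 (x) x 84 (y) mm, floor 6 mm above the worktop, walls 5 mm. Behind (x -10 to 80) a flat solid ledge, level with the rim, ended by a lip 6 mm high at x = 80 mm.
- cover: Loose white cover plate over both pockets, 72 (x) x 180 (y) x 5 mm, 0.12 kg, origin at the centre of its underside, axes as the storage block's. A black grip, 40 (x) x 16 (y) mm, stands on its middle, top 25 mm above the origin. Lies at x -41 mm of the storage block; slid about 75 mm along +x it uncovers the pockets; it meets the lip at x = 44 mm.
- block: Spacer block, bright steel, loose, 50 (x) x 28 (y) x 30 mm (z), about 0.2 kg, symmetric, two dark dots on top; origin at the centre of its underside. At the start under the cover in either of the two pockets, its long side roughly along the storage block's x, with about 25 mm for a finger at each long side.
- stop_jig: Fixed stop fixture: grey-painted base 170 (x) x 70 (y) x 6 mm with a grey hood at its far end. Origin at the centre of its underside, x along the way in, from open front to hood. Floor at z 6 mm; two bright guides, top z 14 mm, stand 42 mm apart from x -45 to 0 mm, then close in to 33 mm at the hood mouth. A good place to set the block: its centre at x -20, y 0 mm.
- hood_mouth (a point): Middle of the hood's open mouth, at x = 15 mm of the fixture, 23 mm above the worktop. The hood runs from here to x = 85 mm of the fixture, 33 mm wide inside, roof 40 mm (inside) and 44 mm (outside, screw heads 46 mm) above the worktop.
- stop_face (a point): Middle of the front face of the hidden stop in the hood, on its centre line; axes as the fixture's. Clamped somewhere at x 52 to 64 mm of the fixture, different each time; the block's middle is 25 mm short of it when they touch. It resists a push of about 18 N and slides along x above that.
- bar: Tapping bar, loose on the worktop, brass, 140 mm long (its x), 18 mm square, white nylon faces at both ends, about 0.1 kg, symmetric; origin under its middle, x at the start roughly away from the robot. Gripped at its middle it reaches 70 mm ahead; with its axis 15 to 25 mm above the fixture's floor it meets the block's end and fingertips up to 10 mm below the axis clear the guides.
- coverslips: Small pale box of cover glasses, 28 x 28 x 16 mm, lying in the other pocket; leave it there. Origin at the centre of its underside.
- bar_mid (a point): Centre of the bar, 9 mm above its underside.
- oil_bottle: Brown bottle with black cap, 25 mm across, 62 mm high, a bystander behind the work; origin at the centre of its underside.
- objective: White microscope objective, 26 mm across, 46 mm high, a bystander behind the work; origin at the centre of its underside.
- mountant: White bottle with green cap, 23 mm across, 50 mm high, a bystander to the right of the fixture; origin at the centre of its underside.

How it is judged:
On the way, in this order (a step that is already met when the one before it is completed fails the run):
1. the cover is slid back off the pockets onto the ledge, its middle more than 25 mm behind the origin (x of cover in the frame of pocket_box above 0.025 m), for 0.1 s.
2. the block lies flat between the guides with its front end more than 30 mm short of the stop, let go and at rest (y of block in the frame of stop_jig between -0.012 and 0.012 m and z of block in the frame of stop_jig below 0.01 m and angle between block's own z axis and vertical below 0.08 rad and x of block in the frame of stop_face between -0.115 and -0.055 m and angle between the x axis of block and the x axis of stop_jig, either way round below 0.4 rad and contact force between the fingers and block below 0.05 N and linear speed of block below 0.005 m/s), for 0.2 s.
3. the bar, held in the fingers, touches the block (contact force between the fingers and bar above 0.5 N and contact force between bar and block above 0.2 N).
4. between taps: the block rests 4 to 32 mm short of the stop, with the held bar clear of it (contact force between the fingers and bar above 0.5 N and contact force between bar and block below 0.02 N and linear speed of block below 0.005 m/s and x of block in the frame of stop_face between -0.057 and -0.029 m and y of block in the frame of stop_jig between -0.012 and 0.012 m and z of block in the frame of stop_jig below 0.01 m and angle between block's own z axis and vertical below 0.08 rad), for 0.1 s.
5. the block has met the stop, within 2.2 mm, nudged with the held bar (contact force between the fingers and bar above 0.5 N and x of block in the frame of stop_face above -0.0272 m and angle between the x axis of block and the x axis of stop_jig, either way round below 0.12 rad and y of block in the frame of stop_jig between -0.012 and 0.012 m and z of block in the frame of stop_jig below 0.01 m and angle between block's own z axis and vertical below 0.08 rad), for 0.05 s.
At the end, for the whole second after the job is handed in: Block flat in the fixture, in line within 0.12 rad, its end within 2.2 mm of the stop, at rest and released; cover flat on the storage block, its middle over 25 mm behind that block's origin; bar lying flat and still on the worktop, touching neither fixture nor block (x of block in the frame of stop_face above -0.0272 m and angle between the x axis of block and the x axis of stop_jig, either way round below 0.12 rad and y of block in the frame of stop_jig between -0.012 and 0.012 m and z of block in the frame of stop_jig below 0.01 m and angle between block's own z axis and vertical below 0.08 rad and linear speed of block below 0.005 m/s and contact force between the fingers and block below 0.05 N and x of cover in the frame of pocket_box above 0.025 m and z of cover in the frame of pocket_box above 0.037 m and angle between cover's own z axis and vertical below 0.06 rad and height (world z) of bar_mid below 0.0125 m and angle between bar's own x axis and vertical between 1.5 and 1.64 rad and contact force between bar and stop_jig below 0.02 N and contact force between bar and block below 0.02 N and linear speed of bar below 0.01 m/s).
It fails at once if the stop is shoved more than 4 mm from where it was clamped (distance of stop_face from where it was at the start of the episode above 0.004 m).
It fails at once if fingers touch the block once its end is less than 28 mm from the stop (x of block in the frame of stop_face above -0.053 m and y of block in the frame of stop_jig between -0.012 and 0.012 m and contact force between the fingers and block above 0.3 N).
It fails at once if the cover is lifted more than 12 mm off the storage block (z of cover in the frame of pocket_box above 0.052 m).
It fails at once if a bottle, the objective or the box of cover glasses is moved more than 20 mm or tipped (distance of any of oil_bottle, objective, mountant, coverslips from where it was at the start of the episode above 0.02 m or angle between any of oil_bottle, objective, mountant, coverslips's own z axis and vertical above 0.4 rad).
It also fails if it takes over 72 s, if anything falls off the work surface, if the arm or the gripper's body presses on something with over 40 N, if the wrist force passes 120 N, or if a joint passes its speed limit or range.

## Robot

A 7-joint arm with a two-finger parallel gripper is mounted at the origin on a cart in front of the work surface, level with it; the furniture and walls round the work are solid. World frame = base frame: x ahead of the robot, y to its left, z up, the work surface at z = 0. Lengths are in m, angles in rad, forces in N, time in s.
With the tool pointing down it reaches from about 0.425 to 0.925 m from the base axis. Payload 6.8 kg.
Tool frame: the origin (TCP) lies at the very end of the fingers, on their centre line; the grasp point (between the pads) lies 19 mm behind it; z points along the fingers, y is the line along which they close (so a half turn about z gives the same grasp; the last joint's range is limited). The gripper opens to 88 mm and grips with 3 to 60 N. Pads are 20 mm wide; open, the fingers measure 115 mm over their backs; the gripper's body (75 mm by 178 mm) begins 61 mm behind the grasp point.
Start: joints at [-1.302, 0.477, 0.022, 1.555, -0.011, 1.109, -0.083], TCP at [0.248, 0.628, 0.223] pointing down, gripper open.
Joint ranges: [-2.96, 2.96], [-0.34, 2.1], [-1.41, 1.46], [0.24, 2.44], [-1.37, 4.51], [0.17, 1.92], [-2.96, 2.96]. Speed limits (rad/s): [2.39, 2.39, 3.14, 3.14, 3.14, 3.14, 3.14].

## Interface

Orientations are given as a rotation vector (axis times angle).
In Python, from bench import * gives the robot as it stands.
- The arm moves only by the tool apply_moves, never from a script. Its arguments are lists of equal length, an entry for each row: "grip": the closure, from -1 (fully open) to 1 (shut), so that 0 is half open; "xyz": the shift along the world's x, y, z in cm, a list of three; "turn": the turn, a rotation vector about the world's x, y, z in rad, a list of three. A call has 1 to 5 rows; each row shifts and turns the commanded pose from where the row before left it; what a row does not reach is not made up. A row lasts 1/10 s, in which the tool goes at most 50 mm and 8.59 degrees, less where a joint would pass 70% of its speed; a pose out of reach is approached as far as the arm can. A call is refused whole if a number of a shift passes 5 or a number of a turn 0.15, either way. A call with a gripper value outside its range is refused whole. The fingers move at their own pace and stop on an object; "force" is the grip in N (left out, the last holds). Time passes only in rows, so rows that do not move let the fingers close. It gives the time, the measured TCP pose, the force, the opening and the grip force at its end, in the units of the state.
- read_state(): the state, without advancing time (a new reading comes with each control period).
- camera(name): name is "scene" or "side" or "wrist"; returns a dict with "pixels" (400x640x3 uint8, blue, green, red), "mtx" (3x3 intrinsics, pixels), "dist_coeffs" ([k1, k2, p1, p2, k3] as OpenCV has them; the pictures are not rectified), "cam_to_world" (4x4, takes a point from camera to world coordinates). Camera axes: x right, y down, z forward; pixel columns grow to the right and rows downward; lengths in m; the calibration is good to about 2 mm. A picture is of the moment at which its call begins. There is no depth.
- close_job(): hands the job in; it is judged then, once.
The state is a dict: "time": time; "q": joint angles; "dq": joint speeds; "effort": joint torques, N m; "eef_pos": TCP position; "tool_rot": TCP orientation; "wrist_force": force on the tool from outside, world axes, zero at the start; "ft_torque": the same for the moment, N m; "width": opening from 0.0 (shut) to 1.0 (fully open); "gripper_force": force on a finger pad.
Only numpy, scipy, OpenCV 4.12 (cv2) and the standard library are available. Lean on these libraries where they do the work, as an engineer would, in place of code of your own. Each camera call takes 0.05 s, during which the arm holds its last target. There are 200 camera calls.

## Working session

There is one attempt and no reset: what is moved stays moved. The work goes in short steps, Python scripts to look and compute and a tool call to move; the robot and the scene stay as the last step left them, time stands still between calls to the robot, and variables do not carry over. Pictures are saved under pics/ and viewed, at most 10 in all, crops included, and the job is handed in when it is done.

Besides the shell and the picture viewer there is one more tool, called after "Call:" by a JSON object that holds its "name" and its "arguments". apply_moves: Moves the arm, as the interface text tells. Its arguments: {"type":"object","properties":{"grip":{"type":"array","items":{"type":"number"}},"xyz":{"type":"array","items":{"type":"array","items":{"type":"number"}}},"turn":{"type":"array","items":{"type":"array","items":{"type":"number"}}},"force":{"type":"number"}},"required":["grip","xyz","turn"]}

```bash
mkdir -p pics; cat > h.py <<'E'
import cv2, numpy as np
from bench import *
def snap(n,f=None):
    c=camera(n)
    if f: cv2.imwrite('pics/'+f,np.array(c['pixels'])); np.savez('pics/'+f+'.npz',**{k:np.array(c[k]) for k in c})
    return c
def load(f): return dict(np.load('pics/'+f+'.npz'))
def ray(c,uv,z):
    uv=np.array(uv,float).reshape(-1,1,2)
    n=cv2.undistortPoints(uv,np.array(c['mtx']),np.array(c['dist_coeffs'])).reshape(-1,2)
    T=np.array(c['cam_to_world']); d=np.c_[n,np.ones(len(n))]@T[:3,:3].T; o=T[:3,3]
    return o+d*((z-o[2])/d[:,2])[:,None]
def proj(c,P):
    W=np.linalg.inv(np.array(c['cam_to_world']))
    return cv2.projectPoints(np.array(P,float).reshape(-1,1,3),cv2.Rodrigues(W[:3,:3])[0],W[:3,3],np.array(c['mtx']),np.array(c['dist_coeffs']))[0].reshape(-1,2)
E
python3 - <<'E'
from h import *
np.set_printoptions(precision=3,suppress=True)
for n in ['scene','side']:
    c=snap(n,n+'1.png'); print(np.array(c['cam_to_world']))
print(read_state())
E
```

```text
[[ 0.746 -0.332  0.578 -0.083]
 [-0.666 -0.387  0.637 -0.744]
 [ 0.012 -0.86  -0.51   0.621]
 [ 0.     0.     0.     1.   ]]
[[ 0.968 -0.122  0.219  0.36 ]
 [-0.251 -0.437  0.864 -0.879]
 [-0.01  -0.891 -0.453  0.512]
 [ 0.     0.     0.     1.   ]]
{'time': 0.1, 'q': array([-1.302,  0.478,  0.022,  1.556, -0.011,  1.109, -0.083]), 'dq': array([-0.002, -0.   ,  0.   , -0.002, -0.   ,  0.   ,  0.   ]), 'effort': array([  0.005, -58.409,   1.54 , -27.331,  -0.054,   0.013,   0.   ]), 'eef_pos': array([0.248, 0.627, 0.222]), 'tool_rot': array([-0.588, -3.086,  0.003]), 'wrist_force': array([-0.38 , -0.307,  0.362]), 'ft_torque': array([ 0.039, -0.001, -0.012]), 'gripper_force': 0.0, 'width': 0.9979899464357066}
```

View pics/scene1.png

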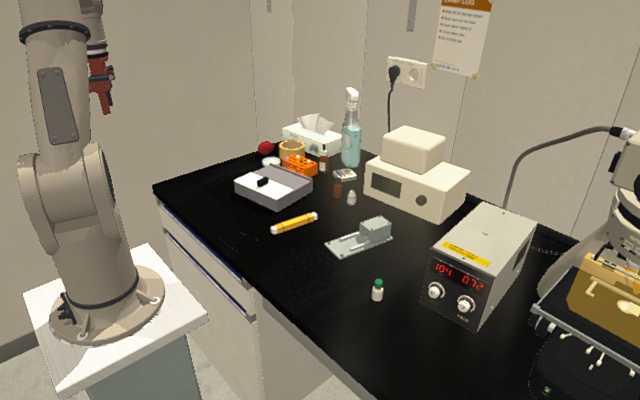

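View pics/side1.png

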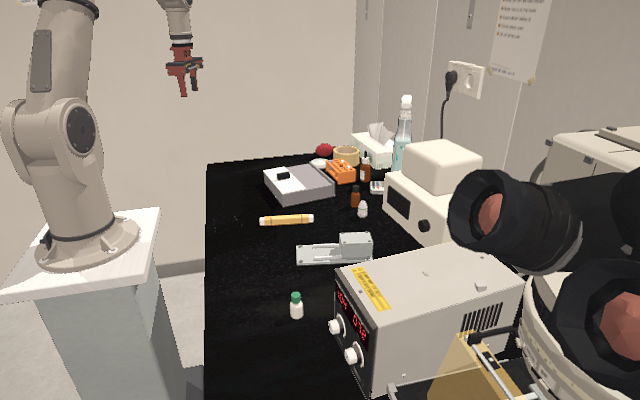

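The scene view shows the storage block at (273,187) with the black grip at (263,182), the bar at (294,222), the fixture at (360,238), and the mountant at (377,290). The side view shows the same: bar (287,220), fixture (335,248), grip (283,175).

```bash
python3 - <<'E'
from h import *
np.set_printoptions(precision=3,suppress=True)
a,b=load('scene1.png'),load('side1.png')
print('grip',ray(a,(263,181),.065),ray(b,(283,174),.065))
print('bar',ray(a,[(273,230),(316,215)],.012),ray(b,[(262,220),(312,219)],.012))
print('jig',ray(a,[(325,245),(337,257),(393,240)],.003),ray(b,[(297,263),(371,264)],.003))
print('mount',ray(a,(377,300),0.0),ray(b,(296,317),0))
print('oil,obj',ray(a,[(337,198),(351,205)],0.0),ray(b,[(355,206),(362,217)],0))
print('box', ray(a,[(235,186),(273,190),(312,175),(276,168)],.04))
c=snap('wrist','w0.png');print(np.array(c['cam_to_world']),c['mtx'])
E
```

```text
grip [[0.507 0.133 0.065]] [[0.513 0.137 0.065]]
bar [[ 0.421 -0.028  0.012]
 [ 0.557 -0.047  0.012]] [[ 0.427 -0.023  0.012]
 [ 0.554 -0.053  0.012]]
jig [[ 0.489 -0.157  0.003]
 [ 0.478 -0.212  0.003]
 [ 0.638 -0.258  0.003]] [[ 0.48  -0.215  0.003]
 [ 0.636 -0.262  0.003]]
mount [[ 0.442 -0.372  0.   ]] [[ 0.445 -0.371  0.   ]]
oil,obj [[ 0.683 -0.004  0.   ]
 [ 0.686 -0.061  0.   ]] [[ 0.693  0.005  0.   ]
 [ 0.691 -0.059  0.   ]]
box [[0.45  0.201 0.04 ]
 [0.522 0.106 0.04 ]
 [0.676 0.104 0.04 ]
 [0.619 0.219 0.04 ]]
[[ 0.368  0.888  0.276  0.171]
 [ 0.93  -0.351 -0.111  0.658]
 [-0.002  0.298 -0.955  0.384]
 [ 0.     0.     0.     1.   ]] [[345.362   0.    320.743]
 [  0.    345.362 196.796]
 [  0.      0.      1.   ]]
```

Call:
{"name": "apply_moves", "arguments": {"grip": [-1,-1,-1,-1,-1], "xyz": [[2.0,-4.5,0],[2.0,-4.5,0],[2.0,-4.5,0],[2.0,-4.5,0],[2.0,-4.5,0]], "turn": [[0,0,0.01],[0,0,0.01],[0,0,0.01],[0,0,0.01],[0,0,0.01]]}}

```text
time: 0.65
eef_pos: [0.3488, 0.4006, 0.2225]
tool_rot: [-0.51, -3.1, 0.0]
wrist_force: [0.6, -0.0, 0.1]
width: 1.0
gripper_force: 0.0
```

Call:
{"name": "apply_moves", "arguments": {"grip": [-1,-1,-1,-1,-1], "xyz": [[2.0,-4.5,0],[2.0,-4.5,0],[2.0,-4.5,0],[2.0,-4.5,0],[2.0,-4.5,0]], "turn": [[0,0,0.01],[0,0,0.01],[0,0,0.01],[0,0,0.01],[0,0,0.01]]}}

```text
time: 1.15
eef_pos: [0.4487, 0.1757, 0.2228]
tool_rot: [0.433, 3.112, 0.001]
wrist_force: [1.6, 0.5, -0.1]
width: 1.001
gripper_force: 0.0
```

Call:
{"name": "apply_moves", "arguments": {"grip": [-1,-1,-1,-1], "xyz": [[2.0,-3,0],[2,-3,0],[2,-3,0],[0,0,0]], "turn": [[0,0,0],[0,0,0],[0,0,0],[0,0,0]]}}

```text
time: 1.55
eef_pos: [0.5103, 0.0826, 0.2228]
tool_rot: [0.445, 3.108, -0.003]
wrist_force: [-0.5, -0.5, -0.9]
width: 1.0
gripper_force: 0.0
```

```bash
python3 - <<'E'
from h import *
np.set_printoptions(precision=3,suppress=True)
c=snap('wrist','w1.png');print(np.array(c['cam_to_world']));s=read_state();print(s['time'],s['eef_pos'],s['tool_rot'])
E
```

```text
[[ 0.28   0.916  0.287  0.431]
 [ 0.96  -0.267 -0.086  0.106]
 [-0.002  0.3   -0.954  0.385]
 [ 0.     0.     0.     1.   ]]
1.6 [0.509 0.085 0.223] [ 0.441  3.11  -0.001]
```

View pics/w1.png

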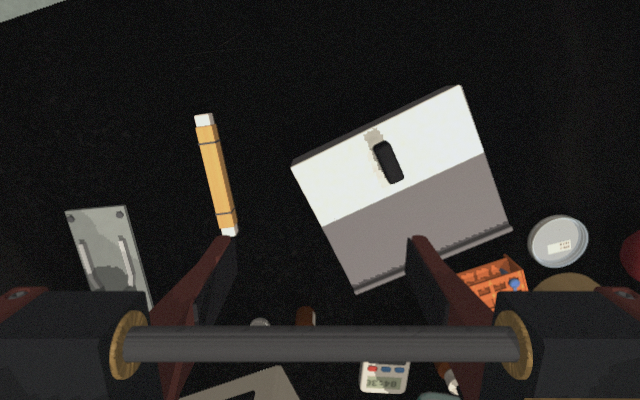

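Wrist view: cover corners at (460,86), (292,165), (322,228), (484,153); grip at (388,162); lip corners (512,229), (357,293); bar from (204,115) to (230,235); fixture front at (97,210), hood partly hidden by the gripper.

```bash
python3 - <<'E'
from h import *
np.set_printoptions(precision=3,suppress=True)
c=load('w1.png'); im=c['pixels']; hsv=cv2.cvtColor(im,cv2.COLOR_BGR2HSV)
def rect(m,z,name):
    m=m.astype(np.uint8)
    cs,_=cv2.findContours(m,cv2.RETR_EXTERNAL,cv2.CHAIN_APPROX_NONE); k=max(cs,key=cv2.contourArea)
    w=ray(c,k.reshape(-1,2),z)[:,:2]
    r=cv2.minAreaRect((w*1000).astype(np.float32)); print(name,r); 
R=np.zeros(im.shape[:2],bool); R[60:300,280:520]=1
rect((im.min(2)>190)&R,.045,'cover')
R2=np.zeros_like(R);R2[140:190,365:410]=1
rect((im.max(2)<40)&R2,.065,'grip')
R3=np.zeros_like(R);R3[105:245,185:243]=1
rect((im.max(2)>110)&R3&(hsv[...,2]>110),.018,'bar')
print('lip corners',ray(c,[(512,229),(357,293)],.046))
print('jig front',ray(c,[(66,211),(127,205)],.006))
d=np.diff(ray(c,[(66,211),(127,205)],.006),axis=0)[0];print(np.arctan2(d[1],d[0])-np.pi/2)
d=np.diff(ray(c,[(357,293),(512,229)],.046),axis=0)[0];print(np.arctan2(d[1],d[0])-np.pi/2)
R=cv2.Rodrigues(read_state()['tool_rot'])[0];print(R)
E
```

```text
cover ((514.1240234375, 148.88368225097656), (70.8003158569336, 179.0951690673828), 10.12905502319336)
grip ((511.744384765625, 147.71749877929688), (40.388824462890625, 14.823933601379395), 9.534809112548828)
bar ((488.9576416015625, -30.070537567138672), (22.081228256225586, 139.43582153320312), 81.35698699951172)
lip corners [[0.624 0.26  0.046]
 [0.653 0.083 0.046]]
jig front [[ 0.478 -0.217  0.006]
 [ 0.492 -0.146  0.006]]
-0.18170410104225976
0.16646177079203373
[[-0.961  0.278  0.   ]
 [ 0.278  0.961 -0.001]
 [-0.    -0.001 -1.   ]]
```

Call:
{"name": "apply_moves", "arguments": {"grip": [-1,-1,-1,-0.4,-0.4], "xyz": [[0.1,2.1,-4.2],[0.1,2.1,-4.2],[0,2.1,-4.2],[0,0.1,-2.4],[0,0,-2.3]], "turn": [[0,0,0.12],[0,0,0.12],[0,0,0.12],[0,0,0.095],[0,0,0]]}}

```text
time: 2.1
eef_pos: [0.5086, 0.154, 0.0478]
tool_rot: [0.289, -3.126, -0.001]
wrist_force: [-0.0, 0.4, 0.1]
width: 0.853
gripper_force: 0.0
```

Call:
{"name": "apply_moves", "arguments": {"grip": [0.7,1,1,1,1], "xyz": [[0,0,0],[0,0,0],[0,0,0],[0,0,0],[0,0,0]], "turn": [[0,0,0],[0,0,0],[0,0,0],[0,0,0],[0,0,0]], "force": 12}}

```text
time: 2.6
eef_pos: [0.5106, 0.1519, 0.0504]
tool_rot: [-0.279, 3.128, 0.001]
wrist_force: [-0.1, 0.2, -0.4]
width: 0.4
gripper_force: 0.0
```

Call:
{"name": "apply_moves", "arguments": {"grip": [1,1,1,1,1], "xyz": [[0,0,0],[0,0,0],[0,0,0],[0,0,0],[0,0,0]], "turn": [[0,0,0],[0,0,0],[0,0,0],[0,0,0],[0,0,0]]}}

```text
time: 3.1
eef_pos: [0.5105, 0.1515, 0.0499]
tool_rot: [-0.279, 3.129, -0.0]
wrist_force: [-0.4, -1.0, 3.9]
width: 0.182
gripper_force: 12.0
```

Call:
{"name": "apply_moves", "arguments": {"grip": [1,1,1,1,1], "xyz": [[1.48,0.25,0],[1.48,0.25,0],[1.48,0.25,0],[1.48,0.25,0],[1.48,0.25,0]], "turn": [[0,0,0],[0,0,0],[0,0,0],[0,0,0],[0,0,0]]}}

```text
time: 3.6
eef_pos: [0.5839, 0.1644, 0.0496]
tool_rot: [0.28, -3.127, -0.0]
wrist_force: [-2.6, -0.0, 6.0]
width: 0.18
gripper_force: 12.0
```

Call:
{"name": "apply_moves", "arguments": {"grip": [1,1,-0.2,-0.5,-0.5], "xyz": [[0,0,0],[0,0,0],[0,0,0],[0,0,0],[0,0,0]], "turn": [[0,0,0],[0,0,0],[0,0,0],[0,0,0],[0,0,0]]}}

```text
time: 4.1
eef_pos: [0.5835, 0.164, 0.0494]
tool_rot: [0.28, -3.128, 0.0]
wrist_force: [0.1, 0.1, 0.4]
width: 0.415
gripper_force: 0.0
```

Call:
{"name": "apply_moves", "arguments": {"grip": [-1,-1,-1,-1,-1], "xyz": [[0,0,4],[-3,-1,4],[-4,-1,2],[-4,-1,0],[0,0,0]], "turn": [[0,0,0],[0,0,0],[0,0,0],[0,0,0],[0,0,0]]}}

```text
time: 4.6
eef_pos: [0.4693, 0.1324, 0.1486]
tool_rot: [0.279, -3.125, 0.001]
wrist_force: [-0.3, 1.2, -0.4]
width: 0.871
gripper_force: 0.0
```

```bash
python3 - <<'E'
from h import *
np.set_printoptions(precision=3,suppress=True)
c=snap('wrist','w2.png');s=read_state();print(s['time'],s['eef_pos'],s['tool_rot'])
E
```

```text
4.65 [0.472 0.134 0.149] [ 0.28  -3.128 -0.   ]
```

View pics/w2.png

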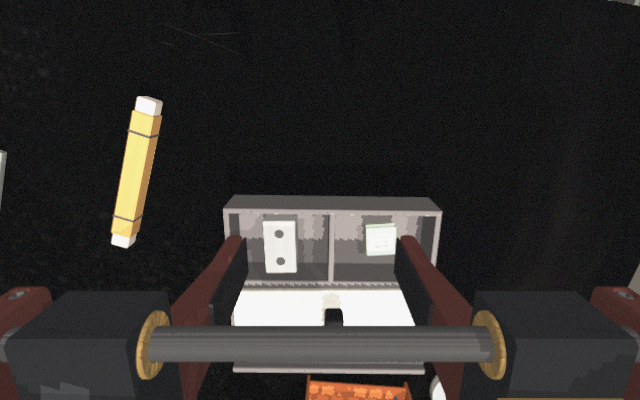

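The cover is back and the pockets are open. The steel block is in the −y pocket, corners about (264,222), (296,221), (298,273), dots (279,234) and (281,261); the coverslips are at (380,240) in the other pocket.

```bash
python3 - <<'E'
from h import *
np.set_printoptions(precision=4,suppress=True)
c=load('w2.png'); im=c['pixels']
R=np.zeros(im.shape[:2],bool); R[216:279,256:303]=1
m=((im.min(2)>165)&R).astype(np.uint8); m=cv2.morphologyEx(m,cv2.MORPH_OPEN,np.ones((3,3)))
k=max(cv2.findContours(m,0,cv2.CHAIN_APPROX_NONE)[0],key=cv2.contourArea)
print(cv2.boundingRect(k),cv2.minAreaRect((ray(c,k.reshape(-1,2),.036)[:,:2]*1000).astype(np.float32)))
print(ray(c,[(279,234),(281,261)],.036), ray(c,[(224,212),(440,212)],.04))
R3=np.zeros_like(R);R3[90:250,100:170]=1
m=((im.max(2)>110)&R3).astype(np.uint8);k=max(cv2.findContours(m,0,cv2.CHAIN_APPROX_NONE)[0],key=cv2.contourArea)
print('bar',cv2.minAreaRect((ray(c,k.reshape(-1,2),.018)[:,:2]*1000).astype(np.float32)))
E
```

```text
(262, 221, 35, 52) ((523.3959350585938, 105.65438079833984), (49.220726013183594, 27.495342254638672), 11.37442398071289)
[[0.5112 0.1035 0.036 ]
 [0.5365 0.1089 0.036 ]] [[0.4979 0.0558 0.04  ]
 [0.466  0.2328 0.04  ]]
bar ((487.9244079589844, -29.072269439697266), (24.504779815673828, 141.78118896484375), 81.40696716308594)
```

Call:
{"name": "apply_moves", "arguments": {"grip": [0,0,0,0,0], "xyz": [[2.6,-1.4,0],[2.6,-1.4,0],[0,0,-3.0],[0,0,-3.0],[0,0,-2.5]], "turn": [[0,0,0.02],[0,0,0],[0,0,0],[0,0,0],[0,0,0]]}}

```text
time: 5.15
eef_pos: [0.5277, 0.1063, 0.0622]
tool_rot: [0.31, -3.126, 0.0]
wrist_force: [0.6, 1.0, -0.7]
width: 0.536
gripper_force: 0.0
```

Call:
{"name": "apply_moves", "arguments": {"grip": [0,0,0,0], "xyz": [[0,0,0],[0,0,0],[0,0,0],[0,0,0]], "turn": [[0,0,0],[0,0,0],[0,0,0],[0,0,0]]}}

```text
time: 5.55
eef_pos: [0.5281, 0.1067, 0.0652]
tool_rot: [-0.311, 3.124, 0.001]
wrist_force: [-0.1, -0.2, -0.1]
width: 0.498
gripper_force: 0.0
```

```bash
python3 - <<'E'
from h import *
np.set_printoptions(precision=4,suppress=True)
c=snap('wrist','w3.png');s=read_state();print(s['time'],s['eef_pos'],s['tool_rot'],s['width'])
E
```

```text
5.6 [0.5279 0.1067 0.0651] [-0.3107  3.1239  0.0009] 0.5015333913239841
```

View pics/w3.png

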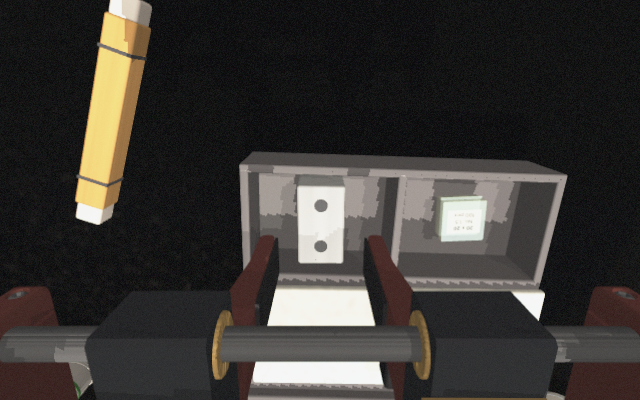

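The block's dots are at (321,205) and (321,246), centred between the fingertips (about 270 and 375 columns); now refine.

```bash
python3 - <<'E'
from h import *
np.set_printoptions(precision=4,suppress=True)
c=load('w3.png'); p=ray(c,[(321,205),(321,246)],.036);print(p,p.mean(0),np.arctan2(*(p[1]-p[0])[[1,0]]))
print(ray(c,[(398,176),(242,165),(564,176)],.04), proj(c,[[.5279,.1067,.0651]]))
R=cv2.Rodrigues(read_state()['tool_rot'])[0];print(np.arctan2(-R[0,1],R[1,1]))
E
```

```text
[[0.5105 0.1035 0.036 ]
 [0.5364 0.1087 0.036 ]] [0.5234 0.1061 0.036 ] 0.1984741032522261
[[0.484  0.142  0.04  ]
 [0.4949 0.0558 0.04  ]
 [0.4658 0.2325 0.04  ]] [[320.4841 255.1739]]
0.1982486494094773
```

Call:
{"name": "apply_moves", "arguments": {"grip": [0,0,0,0.3,0.6], "xyz": [[-0.4,0,-2],[0,0,-2],[0,0,-1.3],[0,0,0],[0,0,0]], "turn": [[0,0,0],[0,0,0],[0,0,0],[0,0,0],[0,0,0]], "force": 30}}

```text
time: 6.1
eef_pos: [0.5233, 0.1064, 0.0113]
tool_rot: [-0.311, 3.126, 0.0]
wrist_force: [1.0, 1.3, -0.0]
width: 0.358
gripper_force: 0.0
```

Call:
{"name": "apply_moves", "arguments": {"grip": [1,1,1,1,1], "xyz": [[0,0,0],[0,0,0],[0,0,0],[0,0,0],[0,0,0]], "turn": [[0,0,0],[0,0,0],[0,0,0],[0,0,0],[0,0,0]]}}

```text
time: 6.6
eef_pos: [0.5235, 0.1064, 0.0116]
tool_rot: [-0.311, 3.125, 0.0]
wrist_force: [-0.5, -0.4, 6.6]
width: 0.319
gripper_force: 30.0
```

Call:
{"name": "apply_moves", "arguments": {"grip": [1,1,1,1,1], "xyz": [[0,0,2],[0,0,4],[0,0,4.8],[1,-3.5,3],[2,-4,2]], "turn": [[0,0,0],[0,0,0],[0,0,0],[0,0,-0.1],[0,0,-0.1]]}}

```text
time: 7.1
eef_pos: [0.553, 0.0327, 0.1714]
tool_rot: [0.002, 3.14, 0.003]
wrist_force: [1.0, 0.5, -2.9]
width: 0.316
gripper_force: 30.0
```

Call:
{"name": "apply_moves", "arguments": {"grip": [1,1,1,1,1], "xyz": [[1.5,-4,1],[2,-4,1],[2,-4,2],[1,-3,0],[0,0,0]], "turn": [[0,0,-0.1],[0,0,-0.1],[0,0,0],[0,0,0],[0,0,0]]}}

```text
time: 7.6
eef_pos: [0.6182, -0.125, 0.2093]
tool_rot: [0.328, 3.123, -0.005]
wrist_force: [-0.1, 0.1, -2.8]
width: 0.317
gripper_force: 30.0
```

```bash
python3 - <<'E'
from h import *
np.set_printoptions(precision=4,suppress=True)
c=snap('wrist','w4.png');s=read_state();print(s['time'],s['eef_pos'],s['tool_rot'],s['width'])
E
```

```text
7.65 [ 0.6175 -0.1216  0.2085] [-0.3236 -3.1243  0.0019] 0.3191708770213226
```

View pics/w4.png

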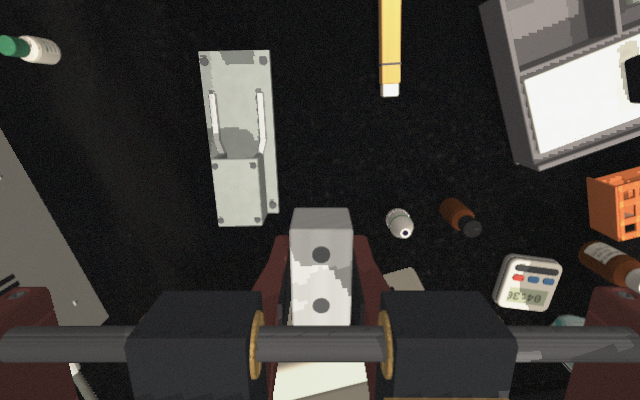

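The fixture is fully in view: base front corners (199,52) and (270,50), base right far corner (279,212), hood roof corners (211,161), (265,157), (262,225), (219,226), guide ends (211,93) and (261,93).

```bash
python3 - <<'E'
from h import *
np.set_printoptions(precision=4,suppress=True)
c=load('w4.png'); im=c['pixels']
f=ray(c,[(199,52),(270,50),(279,212)],.006)[:,:2]
y=lambda d:np.arctan2(d[1],d[0])
print(f,'yaw front',y(f[1]-f[0])-np.pi/2,'side',y(f[2]-f[1]),'len',np.linalg.norm(f[1]-f[0]),np.linalg.norm(f[2]-f[1]))
print('centre via diag',(f[0]+f[2])/2)
h=ray(c,[(211,161),(265,157),(262,225),(219,226)],.044)[:,:2]
print(h,y(h[2]-h[1]),y(h[3]-h[0]),y(h[1]-h[0])-np.pi/2)
g=ray(c,[(209,94),(214,94),(259,91),(264,91),(218,137),(263,135)],.014)[:,:2];print(g)
for n in ('gray',):
    G=cv2.cvtColor(im,cv2.COLOR_BGR2GRAY)
    for r in (100,115,130): print(r,G[r,200:275])
R=cv2.Rodrigues(read_state()['tool_rot'])[0];print(np.arctan2(-R[0,1],R[1,1]))
E
cd pics; python3 -c "
import cv2;i=cv2.imread('w4.png')[40:235,185:295];cv2.imwrite('w4c.png',cv2.resize(i,None,fx=3,fy=3,interpolation=2))"
```

```text
[[ 0.479  -0.2183]
 [ 0.4916 -0.1498]
 [ 0.6569 -0.1822]] yaw front -0.18245922488007404 side -0.19334257554664638 len 0.06970040790150595 0.1684737236646247
centre via diag [ 0.568  -0.2003]
[[ 0.5803 -0.2258]
 [ 0.5872 -0.1739]
 [ 0.6546 -0.1948]
 [ 0.6466 -0.2381]] -0.3009242352220402 -0.18319348161861648 -0.1336336632723758
[[ 0.5191 -0.2182]
 [ 0.5202 -0.2134]
 [ 0.5267 -0.1689]
 [ 0.5277 -0.1641]
 [ 0.5617 -0.222 ]
 [ 0.5693 -0.1762]]
100 [ 27  19  13  44 164 167 166 167 168 170 214 232 232 234 234 150 128 185
 191 195 193 193 193 192 192 191 191 191 192 190 191 191 194 193 193 197
 193 194 196 196 193 196 195 193 193 195 194 192 197 198 199 197 198 200
 197 185 145 179 229 236 236 235 233 157 183 198 200 200 197 198 201 198
 114  35  28]
115 [ 10  22  23  15  21  85 164 168 169 171 171 201 217 222 232 235 217 145
 155 187 195 194 193 193 192 193 193 194 192 194 194 194 198 197 197 198
 198 195 197 195 196 197 195 195 193 194 192 196 194 198 196 197 196 197
 198 199 198 186 180 227 235 234 234 232 160 184 200 199 197 200 196 197
 192 111  33]
130 [ 14  18  19  22  23  13  20  84 109 110 110 110 118 226 234 233 233 232
 162 104 122 133 134 133 132 133 133 134 135 134 133 133 133 131 133 133
 134 135 133 135 135 132 135 133 134 136 135 152 188 199 197 197 196 198
 198 196 201 187 134 156 225 234 233 234 232 162 182 199 195 200 201 200
 200 185 102]
-0.20644052341697322
```

View pics/w4c.png

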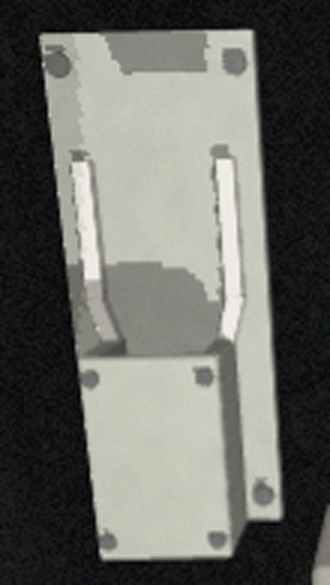

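The crop shows clean guide tops, the front corners of the base and the right far corner; using these for the centre line.

```bash
python3 - <<'E'
from h import *
np.set_printoptions(precision=4,suppress=True)
c=load('w4.png')
y=lambda d:np.arctan2(d[1],d[0])
L=ray(c,[(212.2,100),(213.6,115),(215.2,130)],.014)[:,:2];R=ray(c,[(260.3,100),(261.3,115),(262.3,130)],.014)[:,:2]
print(y(L[2]-L[0]),y(R[2]-R[0]))
M=(L+R)/2;print('mid',M,y(M[2]-M[0]))
# front/right corners from crop
f=ray(c,[(185+40/3,40+33/3),(185+252/3,40+30/3),(185+282/3,40+519/3)],.006)[:,:2]
print('yaw',y(f[1]-f[0])-np.pi/2,y(f[2]-f[1]),'c',(f[0]+f[2])/2, np.linalg.norm(f[2]-f[1]))
yaw=-.19;ex=np.array([np.cos(yaw),np.sin(yaw)]);ey=np.array([-ex[1],ex[0]])
C=(f[0]+f[2])/2
print('guide mid in jig',(M-C)@np.c_[ex,ey])
print('guide front end',(ray(c,[(185+80/3,40+158/3),(185+226/3,40+156/3)],.014)[:,:2]-C)@np.c_[ex,ey])
h=ray(c,[(185+79/3,40+356/3),(185+222/3,40+356/3),(185+232/3,40+556/3),(185+100/3,40+558/3)],.044)[:,:2]
print('hood',(h-C)@np.c_[ex,ey])
# held block check: dots (321,255),(321,305)
s=read_state()
p=ray(c,[(321,255),(321,305)],s['eef_pos'][2]+.0245)[:,:2]; print(p.mean(0),s['eef_pos'],y(p[1]-p[0]))
a=load('scene1.png')
E
```

```text
-0.2003131993702209 -0.19280150007349373
mid [[ 0.5303 -0.1934]
 [ 0.5445 -0.1963]
 [ 0.5592 -0.1992]] -0.19655741881211847
yaw -0.19535682673619315 -0.18794310580335014 c [ 0.568  -0.2006] 0.16968780708083406
guide mid in jig [[-0.0385 -0.0001]
 [-0.0239 -0.0002]
 [-0.0089 -0.0003]]
guide front end [[-0.0459 -0.0238]
 [-0.0456  0.0245]]
hood [[ 0.0145 -0.0219]
 [ 0.0153  0.024 ]
 [ 0.0843  0.0223]
 [ 0.0842 -0.0227]]
[ 0.6187 -0.125 ] [ 0.6175 -0.1216  0.2085] -0.2089284328184218
```

Call:
{"name": "apply_moves", "arguments": {"grip": [1,1,1,1,1], "xyz": [[0,0,-4.8],[0,0,-4.8],[0,0,-4.8],[0,0,-3.6],[0,0,-1.2]], "turn": [[0,0,0.01],[0,0,0],[0,0,0],[0,0,0],[0,0,0]]}}

```text
time: 8.15
eef_pos: [0.6143, -0.1159, 0.0124]
tool_rot: [-0.297, -3.119, -0.002]
wrist_force: [-1.2, 0.2, -2.4]
width: 0.315
gripper_force: 30.0
```

Call:
{"name": "apply_moves", "arguments": {"grip": [1,1,1], "xyz": [[0,0,-0.5],[0,0,-0.3],[0,0,0]], "turn": [[0,0,0],[0,0,0],[0,0,0]]}}

```text
time: 8.45
eef_pos: [0.6192, -0.1186, 0.0104]
tool_rot: [0.3, 3.125, 0.0]
wrist_force: [-0.8, 0.2, -2.8]
width: 0.315
gripper_force: 30.0
```

Call:
{"name": "apply_moves", "arguments": {"grip": [1,1,1,1], "xyz": [[0,0,0],[0,0,-0.2],[0,0,-0.2],[0,0,0]], "turn": [[0,0,0],[0,0,0],[0,0,0],[0,0,0]]}}

```text
time: 8.85
eef_pos: [0.6185, -0.1187, 0.0056]
tool_rot: [0.301, 3.126, 0.0]
wrist_force: [-0.5, -0.5, 2.6]
width: 0.317
gripper_force: 30.0
```

Call:
{"name": "apply_moves", "arguments": {"grip": [0.1,0.1,0.1,0.1,0.1], "xyz": [[0,0,0],[0,0,0],[0,0,0],[0,0,0.8],[0,0,0]], "turn": [[0,0,0],[0,0,0],[0,0,0],[0,0,0],[0,0,0]]}}

```text
time: 9.35
eef_pos: [0.6187, -0.1189, 0.014]
tool_rot: [0.301, 3.126, -0.0]
wrist_force: [0.3, -0.3, 0.5]
width: 0.453
gripper_force: 0.0
```

Call:
{"name": "apply_moves", "arguments": {"grip": [1,1,1,1,1], "xyz": [[0,0,0],[0,0,0],[0,0,0],[0,0,0],[0,0,0]], "turn": [[0,0,0],[0,0,0],[0,0,0],[0,0,0],[0,0,0]]}}

```text
time: 9.85
eef_pos: [0.618, -0.1186, 0.013]
tool_rot: [0.301, 3.127, 0.0]
wrist_force: [-0.9, -0.1, 3.0]
width: 0.315
gripper_force: 30.0
```

Call:
{"name": "apply_moves", "arguments": {"grip": [1,1,1,1,1], "xyz": [[0,0,1],[0,0,3],[0,0,4],[0,0,0],[0,0,0]], "turn": [[0,0,0],[0,0,0],[0,0,0],[0,0,0],[0,0,0]]}}

```text
time: 10.35
eef_pos: [0.6183, -0.1186, 0.0937]
tool_rot: [0.301, 3.126, 0.0]
wrist_force: [-0.4, 0.9, -2.1]
width: 0.321
gripper_force: 30.0
```

```bash
python3 - <<'E'
from h import *
np.set_printoptions(precision=4,suppress=True)
s=read_state();print(s['time'],s['eef_pos'],s['tool_rot'],s['width'])
R=cv2.Rodrigues(s['tool_rot'])[0];print(np.arctan2(-R[0,1],R[1,1]))
print(np.array([.5484,-.1967])-s['eef_pos'][:2])
E
```

```text
10.35 [ 0.6183 -0.1186  0.0937] [0.3006 3.1256 0.0003] 0.32083343668354763
-0.19176578495573296
[-0.0699 -0.0781]
```

Call:
{"name": "apply_moves", "arguments": {"grip": [1,1,1,1,1], "xyz": [[-2.3,-2.6,0],[-2.3,-2.6,0],[-2.4,-2.6,0],[0,0,0],[0,0,-3]], "turn": [[0,0,0],[0,0,0],[0,0,0],[0,0,0],[0,0,0]]}}

```text
time: 10.85
eef_pos: [0.5491, -0.1984, 0.0644]
tool_rot: [0.305, 3.122, -0.001]
wrist_force: [2.1, -0.2, -1.9]
width: 0.319
gripper_force: 30.0
```

Call:
{"name": "apply_moves", "arguments": {"grip": [1,1,1,1], "xyz": [[0,0,-3],[0,0,0],[0,0,0],[0,0,0]], "turn": [[0,0,0],[0,0,0],[0,0,0],[0,0,0]]}}

```text
time: 11.25
eef_pos: [0.5487, -0.1967, 0.0337]
tool_rot: [0.3, 3.126, -0.0]
wrist_force: [0.6, 0.7, -1.3]
width: 0.316
gripper_force: 30.0
```

```bash
python3 - <<'E'
from h import *
np.set_printoptions(precision=4,suppress=True)
s=read_state();print(s['time'],s['eef_pos'],s['width'],s['wrist_force'])
print(np.array([.5484,-.1967])-s['eef_pos'][:2])
E
```

```text
11.25 [ 0.5487 -0.1967  0.0337] 0.3164051615967369 [ 0.6118  0.7412 -1.2702]
[-0.0003  0.    ]
```

Call:
{"name": "apply_moves", "arguments": {"grip": [1,1,1,1,1], "xyz": [[0,0,-0.8],[0,0,-0.4],[0,0,-0.2],[0,0,-0.1],[0,0,0]], "turn": [[0,0,0],[0,0,0],[0,0,0],[0,0,0],[0,0,0]]}}

```text
time: 11.75
eef_pos: [0.5479, -0.1965, 0.0189]
tool_rot: [-0.301, -3.127, -0.001]
wrist_force: [-2.6, 1.9, 8.6]
width: 0.317
gripper_force: 30.0
```

Seated. Release and rise.

Call:
{"name": "apply_moves", "arguments": {"grip": [0.2,0.2,0.2,0.2,0.2], "xyz": [[0,0,0],[0,0,0],[0,0,0],[0,0,0.5],[0,0,2]], "turn": [[0,0,0],[0,0,0],[0,0,0],[0,0,0],[0,0,0]]}}

```text
time: 12.25
eef_pos: [0.5465, -0.1962, 0.0417]
tool_rot: [-0.3, -3.124, -0.001]
wrist_force: [0.1, 0.0, 0.2]
width: 0.401
gripper_force: 0.0
```

Call:
{"name": "apply_moves", "arguments": {"grip": [0.2,0.2,0.2,0.2,0.2], "xyz": [[0,0,4],[0,0,4.5],[0,3,3],[0,4,0],[0,0,0]], "turn": [[0,0,0],[0,0,0],[0,0,0],[0,0,0],[0,0,0]]}}

```text
time: 12.75
eef_pos: [0.5492, -0.1205, 0.1591]
tool_rot: [0.289, 3.126, 0.005]
wrist_force: [-0.2, 0.7, -0.2]
width: 0.402
gripper_force: 0.0
```

```bash
python3 - <<'E'
from h import *
np.set_printoptions(precision=4,suppress=True)
c=snap('wrist','w5.png');s=read_state();print(s['time'],s['eef_pos'],s['tool_rot'],s['width'])
E
```

```text
12.8 [ 0.5485 -0.1234  0.1585] [0.2926 3.1271 0.0024] 0.39808929461991976
```

View pics/w5.png

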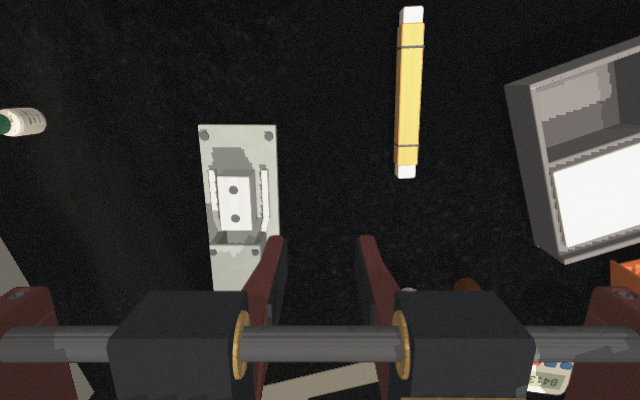

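The block sits straight between the guides, dots (233,189), (235,218); the bar runs from (411,8) to (405,178).

```bash
cat >> h.py <<'E'
C=np.array([.568,-.2006]);YAW=-.195;EX=np.array([np.cos(YAW),np.sin(YAW)]);EY=np.array([-EX[1],EX[0]])
def jig(p): return (np.atleast_2d(p)[:,:2]-C)@np.c_[EX,EY]
def tyaw(s):
    R=cv2.Rodrigues(s['tool_rot'])[0]; return np.arctan2(-R[0,1],R[1,1])
E
python3 - <<'E'
from h import *
np.set_printoptions(precision=4,suppress=True)
c=load('w5.png');im=c['pixels']
p=ray(c,[(233,189),(235,218)],.036);print(jig(p))
R3=np.zeros(im.shape[:2],bool);R3[0:185,385:435]=1
m=((im.max(2)>110)&R3).astype(np.uint8);k=max(cv2.findContours(m,0,cv2.CHAIN_APPROX_NONE)[0],key=cv2.contourArea)
print('bar',cv2.minAreaRect((ray(c,k.reshape(-1,2),.018)[:,:2]*1000).astype(np.float32)))
# top face corners: near end and far end
for r in (30,60,100,130,160):
    cols=np.where(m[r])[0];print(r,cols.min(),cols.max(),im[r,cols].tolist()[::3])
print(tyaw(read_state()))
E
```

```text
[[-0.0337 -0.0001]
 [-0.0071 -0.0001]]
bar ((489.048095703125, -33.587547302246094), (20.5067195892334, 139.3163299560547), 81.49231719970703)
30 400 423 [[55, 86, 112], [134, 223, 244], [143, 233, 245], [143, 232, 245], [138, 229, 245], [138, 228, 245], [139, 230, 245], [141, 232, 245]]
60 400 422 [[61, 100, 134], [140, 231, 245], [144, 233, 245], [142, 231, 245], [140, 228, 245], [138, 229, 245], [144, 233, 245], [133, 224, 245]]
100 398 420 [[54, 85, 113], [137, 226, 245], [137, 229, 245], [138, 229, 245], [138, 228, 245], [138, 229, 245], [140, 231, 245], [133, 222, 245]]
130 398 418 [[81, 133, 178], [134, 225, 245], [132, 221, 245], [134, 225, 245], [134, 224, 245], [137, 228, 245], [136, 226, 245]]
160 397 417 [[79, 130, 177], [135, 224, 245], [130, 218, 245], [133, 223, 245], [133, 223, 245], [136, 226, 245], [136, 225, 245]]
-0.18661216801510494
```

Call:
{"name": "apply_moves", "arguments": {"grip": [0.2,0.2,0.2,0.2,0.2], "xyz": [[-2,3,0],[-2,3,-2],[-2,3.1,-4],[0,0,-4],[0,0,0]], "turn": [[0,0,0.04],[0,0,0],[0,0,0],[0,0,0],[0,0,0]]}}

```text
time: 13.3
eef_pos: [0.4855, -0.0384, 0.0574]
tool_rot: [-0.237, -3.124, 0.003]
wrist_force: [-0.5, -0.0, 0.0]
width: 0.402
gripper_force: 0.0
```

Call:
{"name": "apply_moves", "arguments": {"grip": [0.2,0.2], "xyz": [[0,0,0],[0,0,0]], "turn": [[0,0,0],[0,0,0]]}}

```text
time: 13.5
eef_pos: [0.4912, -0.0396, 0.0628]
tool_rot: [0.241, 3.13, -0.0]
wrist_force: [-0.8, 0.6, 0.3]
width: 0.401
gripper_force: 0.0
```

```bash
python3 - <<'E'
from h import *
np.set_printoptions(precision=4,suppress=True)
s=read_state();print(s['time'],s['eef_pos'],tyaw(s),np.array([.489,-.0325,.003])-s['eef_pos'])
c=snap('side','s6.png');im=c['pixels']
W=snap('wrist','w6.png');im=W['pixels']
m=((im[...,2]>150)&(im[...,0]<190)&(im[...,2].astype(int)-im[...,0]>60)).astype(np.uint8)
k=max(cv2.findContours(m,0,cv2.CHAIN_APPROX_NONE)[0],key=cv2.contourArea)
print(cv2.boundingRect(k),cv2.minAreaRect((ray(W,k.reshape(-1,2),.018)[:,:2]*1000).astype(np.float32)))
E
```

```text
13.5 [ 0.4912 -0.0396  0.0628] -0.15396862231806252 [-0.0022  0.0071 -0.0598]
(317, 159, 30, 115) ((489.4068298339844, -32.321170806884766), (18.242374420166016, 78.066162109375), 81.19537353515625)
```

Call:
{"name": "apply_moves", "arguments": {"grip": [0.2,0.2,0.2,0.2], "xyz": [[-0.2,0.7,0],[0,0,-3],[0,0,-2.7],[0,0,0]], "turn": [[0,0,0],[0,0,0],[0,0,0],[0,0,0]]}}

```text
time: 14.0
eef_pos: [0.4858, -0.0306, 0.0025]
tool_rot: [-0.237, -3.128, 0.0]
wrist_force: [-1.0, 0.6, -0.2]
width: 0.4
gripper_force: 0.0
```

Call:
{"name": "apply_moves", "arguments": {"grip": [0.5,0.8,1,1,1], "xyz": [[0,0,-0.1],[0,0,0],[0,0,0],[0,0,0],[0,0,0]], "turn": [[0,0,0],[0,0,0],[0,0,0],[0,0,0],[0,0,0]], "force": 30}}

```text
time: 14.5
eef_pos: [0.4886, -0.0312, 0.0044]
tool_rot: [0.238, 3.13, 0.001]
wrist_force: [-1.3, 0.3, 8.3]
width: 0.204
gripper_force: 30.0
```

Call:
{"name": "apply_moves", "arguments": {"grip": [1,1,1,1], "xyz": [[0,0,0],[0,0,1],[0,0,3],[0,0,0]], "turn": [[0,0,0],[0,0,0],[0,0,0],[0,0,0]]}}

```text
time: 14.9
eef_pos: [0.4897, -0.0313, 0.0463]
tool_rot: [0.239, 3.127, 0.001]
wrist_force: [0.9, -0.6, -0.8]
width: 0.197
gripper_force: 30.0
```

```bash
python3 - <<'E'
from h import *
np.set_printoptions(precision=4,suppress=True)
s=read_state();print(s['time'],s['eef_pos'],tyaw(s),s['width'])
t=C-.130*EX; print(t-s['eef_pos'][:2], YAW-tyaw(s))
E
```

```text
14.9 [ 0.4897 -0.0313  0.0463] -0.1522926743036011 0.19660884533804077
[-0.0492 -0.1441] -0.0427073256963989
```

Call:
{"name": "apply_moves", "arguments": {"grip": [1,1,1,1,1], "xyz": [[-1.3,-3.6,1],[-1.3,-3.6,0],[-1.2,-3.6,0],[-1.1,-3.6,0],[0,0,0]], "turn": [[0,0,-0.02],[0,0,-0.02],[0,0,0],[0,0,0],[0,0,0]]}}

```text
time: 15.4
eef_pos: [0.4362, -0.1803, 0.0534]
tool_rot: [-0.314, -3.126, 0.003]
wrist_force: [0.1, -0.0, -0.5]
width: 0.201
gripper_force: 30.0
```

Call:
{"name": "apply_moves", "arguments": {"grip": [1,1,1,1,1], "xyz": [[0,0,-1.5],[0,0,-1.5],[0,0,0],[0,0,0],[0,0,0]], "turn": [[0,0,0],[0,0,0],[0,0,0],[0,0,0],[0,0,0]]}}

```text
time: 15.9
eef_pos: [0.439, -0.1749, 0.0237]
tool_rot: [0.3, 3.126, 0.0]
wrist_force: [0.7, 0.0, 0.1]
width: 0.204
gripper_force: 30.0
```

```bash
python3 - <<'E'
from h import *
np.set_printoptions(precision=4,suppress=True)
s=read_state();print(s['time'],s['eef_pos'],tyaw(s),s['width'],jig(s['eef_pos']))
c=snap('wrist','w7.png');im=c['pixels']
E
```

```text
15.9 [ 0.439  -0.1749  0.0237] -0.19136648523980096 0.20436856593864877 [[-0.1315  0.0002]]
```

View pics/w7.png

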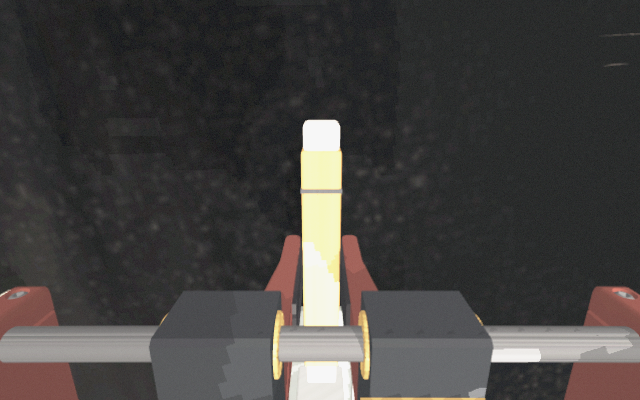

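The bar is held centred, its rear white end at row 121, columns 303–340.

```bash
python3 - <<'E'
from h import *
np.set_printoptions(precision=4,suppress=True)
c=load('w7.png')
print(jig(ray(c,[(304,121),(339,121),(303,190),(340,190)],.0373)))
a=snap('side','s7.png');b=snap('scene','sc7.png')
for n,i in (('side',a),('scene',b)):
    print(n,proj(i,np.array([np.r_[C+x*EX,.036] for x in (-.045,.005)]))) 
E
```

```text
[[-0.2013 -0.0072]
 [-0.2014  0.0076]
 [-0.171  -0.008 ]
 [-0.1711  0.0086]]
side [[313.5908 241.8215]
 [335.7427 240.9031]]
scene [[344.9141 235.2651]
 [361.0097 229.601 ]]
```

Call:
{"name": "apply_moves", "arguments": {"grip": [1,1,1,1,1], "xyz": [[0.0,0,-0.2],[1.2,-0.24,0],[0.6,-0.12,0],[0.35,-0.07,0],[0.3,-0.05,0]], "turn": [[0,0,0],[0,0,0],[0,0,0],[0,0,0],[0,0,0]]}}

```text
time: 16.55
eef_pos: [0.4632, -0.18, 0.021]
tool_rot: [-0.301, -3.126, -0.0]
wrist_force: [-1.0, -0.5, -0.1]
width: 0.203
gripper_force: 30.0
```

Call:
{"name": "apply_moves", "arguments": {"grip": [1,1,1], "xyz": [[0,0,0],[-0.49,0.1,0],[0,0,0]], "turn": [[0,0,0],[0,0,0],[0,0,0]]}}

```text
time: 16.85
eef_pos: [0.4572, -0.1788, 0.021]
tool_rot: [-0.301, -3.126, -0.0]
wrist_force: [0.4, -0.1, -1.3]
width: 0.205
gripper_force: 30.0
```

```bash
python3 - <<'E'
from h import *
np.set_printoptions(precision=4,suppress=True)
s=read_state();print(s['time'],s['eef_pos'],tyaw(s),s['width'],jig(s['eef_pos']))
a=snap('side','s8.png');im=a['pixels'][215:275,285:385];o=load('s7.png')['pixels'][215:275,285:385]
cv2.imwrite('pics/s8c.png',np.vstack([cv2.resize(i,None,fx=5,fy=5,interpolation=cv2.INTER_CUBIC) for i in (o,im)]))
E
```

```text
16.85 [ 0.4572 -0.1788  0.021 ] -0.192098822099445 0.20461180844172078 [[-0.113  -0.0001]]
```

View pics/s8c.png

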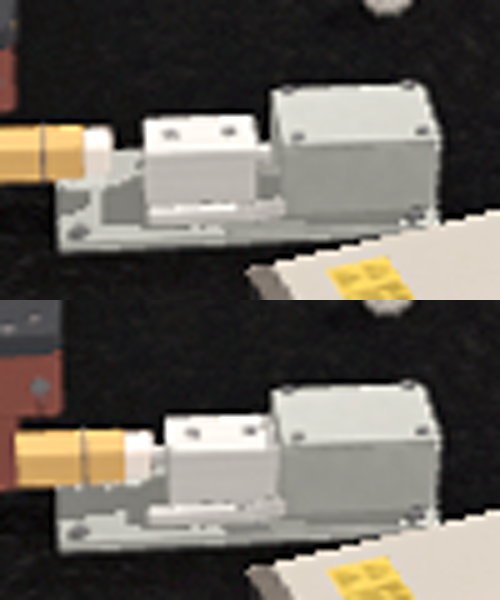

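Call:
{"name": "apply_moves", "arguments": {"grip": [1,1,1,1,1], "xyz": [[0.5,-0.1,0],[0.5,-0.1,0],[0.37,-0.07,0],[0,0,0],[-0.49,0.1,0]], "turn": [[0,0,0],[0,0,0],[0,0,0],[0,0,0],[0,0,0]]}}

```text
time: 17.4
eef_pos: [0.4679, -0.1808, 0.0212]
tool_rot: [0.3, 3.126, -0.0]
wrist_force: [0.5, -0.4, -1.5]
width: 0.204
gripper_force: 30.0
```

Call:
{"name": "apply_moves", "arguments": {"grip": [1,1,1,1,1], "xyz": [[0,0,0],[0.5,-0.1,0],[0.5,-0.1,0],[0.37,-0.07,0],[0,0,0]], "turn": [[0,0,0],[0,0,0],[0,0,0],[0,0,0],[0,0,0]]}}

```text
time: 17.9
eef_pos: [0.4816, -0.1835, 0.0212]
tool_rot: [0.3, 3.126, -0.0]
wrist_force: [0.9, -0.1, -1.3]
width: 0.203
gripper_force: 30.0
```

Call:
{"name": "apply_moves", "arguments": {"grip": [1,1,1,1,1], "xyz": [[-0.49,0.1,0],[0,0,0],[0.5,-0.1,0],[0.5,-0.1,0],[0.37,-0.07,0]], "turn": [[0,0,0],[0,0,0],[0,0,0],[0,0,0],[0,0,0]]}}

```text
time: 18.4
eef_pos: [0.49, -0.1851, 0.0211]
tool_rot: [-0.301, -3.127, -0.0]
wrist_force: [-1.9, 0.5, -0.6]
width: 0.208
gripper_force: 30.0
```

Call:
{"name": "apply_moves", "arguments": {"grip": [1,1,1,1,1], "xyz": [[0,0,0],[-0.69,0.14,0],[0,0,0],[0,0,0],[0,0,0]], "turn": [[0,0,0],[0,0,0],[0,0,0],[0,0,0],[0,0,0]]}}

```text
time: 18.9
eef_pos: [0.4826, -0.1837, 0.0212]
tool_rot: [0.301, 3.127, 0.0]
wrist_force: [0.2, -0.6, -1.2]
width: 0.2
gripper_force: 30.0
```

```bash
python3 - <<'E'
from h import *
np.set_printoptions(precision=4,suppress=True)
s=read_state();print(s['time'],s['eef_pos'],tyaw(s),s['width'],jig(s['eef_pos']),s['wrist_force'])
a=snap('side','s9.png');g=cv2.cvtColor(a['pixels'],cv2.COLOR_BGR2GRAY)
p0=proj(a,np.array([np.r_[C+x*EX,.034] for x in (-.04,-.02,0,.015)]));print(p0)
for r in (236,238,240,242,244): print(r,g[r,300:350].tolist())
E
```

```text
18.9 [ 0.4826 -0.1837  0.0212] -0.19189338303043935 0.19971391058486598 [[-0.0871  0.0001]] [ 0.1946 -0.5649 -1.2221]
[[315.8228 242.4716]
 [324.6843 242.1047]
 [333.5252 241.736 ]
 [340.1413 241.4584]]
236 [91, 92, 91, 92, 92, 93, 65, 88, 93, 101, 59, 23, 21, 19, 20, 21, 21, 21, 23, 24, 24, 24, 25, 26, 25, 32, 29, 27, 23, 21, 15, 17, 17, 15, 18, 16, 13, 15, 6, 118, 215, 222, 220, 218, 219, 218, 217, 218, 219, 219]
238 [46, 35, 28, 26, 27, 26, 22, 25, 23, 17, 18, 17, 18, 22, 22, 19, 17, 17, 18, 21, 24, 24, 22, 21, 20, 20, 18, 19, 18, 29, 254, 254, 252, 252, 252, 252, 253, 203, 182, 184, 177, 217, 220, 219, 219, 217, 219, 219, 219, 219]
240 [25, 3, 3, 31, 37, 39, 68, 73, 71, 109, 120, 122, 126, 128, 132, 129, 176, 186, 187, 182, 202, 121, 51, 51, 91, 104, 50, 14, 13, 36, 251, 254, 252, 239, 192, 166, 175, 185, 189, 191, 162, 217, 222, 221, 222, 221, 220, 219, 218, 218]
242 [216, 221, 219, 218, 218, 218, 218, 218, 217, 217, 217, 218, 206, 168, 211, 217, 216, 215, 215, 215, 213, 233, 254, 255, 255, 255, 202, 64, 2, 32, 190, 248, 251, 251, 245, 243, 246, 254, 205, 186, 184, 191, 220, 162, 130, 145, 214, 221, 220, 221]
244 [215, 223, 221, 220, 220, 220, 220, 219, 219, 219, 218, 219, 219, 167, 210, 216, 215, 214, 210, 208, 202, 218, 249, 251, 251, 251, 254, 241, 237, 201, 144, 230, 235, 231, 242, 238, 234, 234, 206, 199, 197, 159, 159, 155, 146, 150, 149, 148, 146, 140]
```

Call:
{"name": "apply_moves", "arguments": {"grip": [1,1,1,1,1], "xyz": [[0.5,-0.1,0],[0.45,-0.09,0],[0.3,-0.06,0],[0.22,-0.04,0],[0,0,0]], "turn": [[0,0,0],[0,0,0],[0,0,0],[0,0,0],[0,0,0]]}}

```text
time: 19.45
eef_pos: [0.4977, -0.1866, 0.0211]
tool_rot: [0.301, 3.127, -0.0]
wrist_force: [-0.5, 0.2, -0.7]
width: 0.204
gripper_force: 30.0
```

Call:
{"name": "apply_moves", "arguments": {"grip": [1,1,1,1,1], "xyz": [[-0.39,0.08,0],[0,0,0],[0.39,-0.08,0],[0.2,-0.04,0],[0,0,0]], "turn": [[0,0,0],[0,0,0],[0,0,0],[0,0,0],[0,0,0]]}}

```text
time: 19.95
eef_pos: [0.4998, -0.187, 0.0212]
tool_rot: [0.301, 3.127, -0.0]
wrist_force: [0.4, -0.3, -1.3]
width: 0.201
gripper_force: 30.0
```

Call:
{"name": "apply_moves", "arguments": {"grip": [1,1,1,1,1], "xyz": [[-0.39,0.08,0],[0,0,0],[0.39,-0.08,0],[0.2,-0.04,0],[0,0,0]], "turn": [[0,0,0],[0,0,0],[0,0,0],[0,0,0],[0,0,0]]}}

```text
time: 20.45
eef_pos: [0.5018, -0.1874, 0.0211]
tool_rot: [0.301, 3.127, -0.0]
wrist_force: [0.3, 0.0, -1.0]
width: 0.203
gripper_force: 30.0
```

Call:
{"name": "apply_moves", "arguments": {"grip": [1,1,1,1,1], "xyz": [[-0.39,0.08,0],[0,0,0],[0.39,-0.08,0],[0.2,-0.04,0],[0,0,0]], "turn": [[0,0,0],[0,0,0],[0,0,0],[0,0,0],[0,0,0]]}}

```text
time: 20.95
eef_pos: [0.5037, -0.1878, 0.0211]
tool_rot: [0.301, 3.127, -0.0]
wrist_force: [-0.1, 0.3, -0.8]
width: 0.202
gripper_force: 30.0
```

Call:
{"name": "apply_moves", "arguments": {"grip": [1,1,1,1,1], "xyz": [[-0.39,0.08,0],[0,0,0],[0.39,-0.08,0],[0.2,-0.04,0],[0,0,0]], "turn": [[0,0,0],[0,0,0],[0,0,0],[0,0,0],[0,0,0]]}}

```text
time: 21.45
eef_pos: [0.5058, -0.1882, 0.0212]
tool_rot: [0.301, 3.127, -0.0]
wrist_force: [0.2, 0.3, -1.8]
width: 0.202
gripper_force: 30.0
```

Call:
{"name": "apply_moves", "arguments": {"grip": [1,1,1,1,1], "xyz": [[-0.39,0.08,0],[0,0,0],[0.39,-0.08,0],[0.2,-0.04,0],[0,0,0]], "turn": [[0,0,0],[0,0,0],[0,0,0],[0,0,0],[0,0,0]]}}

```text
time: 21.95
eef_pos: [0.5077, -0.1886, 0.0211]
tool_rot: [0.301, 3.127, -0.0]
wrist_force: [0.5, -0.3, -1.2]
width: 0.197
gripper_force: 30.0
```

Call:
{"name": "apply_moves", "arguments": {"grip": [1,1,1,1,1], "xyz": [[-0.39,0.08,0],[0,0,0],[0.39,-0.08,0],[0.2,-0.04,0],[0,0,0]], "turn": [[0,0,0],[0,0,0],[0,0,0],[0,0,0],[0,0,0]]}}

```text
time: 22.45
eef_pos: [0.5094, -0.189, 0.021]
tool_rot: [-0.301, -3.127, -0.0]
wrist_force: [-1.1, -0.0, -1.6]
width: 0.202
gripper_force: 30.0
```

Call:
{"name": "apply_moves", "arguments": {"grip": [1,1,1,1,1], "xyz": [[-0.39,0.08,0],[0,0,0],[0.39,-0.08,0],[0.1,-0.02,0],[0,0,0]], "turn": [[0,0,0],[0,0,0],[0,0,0],[0,0,0],[0,0,0]]}}

```text
time: 22.95
eef_pos: [0.5095, -0.189, 0.0209]
tool_rot: [-0.301, -3.125, -0.001]
wrist_force: [-3.7, 1.0, 0.0]
width: 0.199
gripper_force: 30.0
```

Call:
{"name": "apply_moves", "arguments": {"grip": [1,1,1,1,1], "xyz": [[-0.49,0.1,0],[0,0,0],[0.49,-0.1,0],[0.1,-0.02,0],[0,0,0]], "turn": [[0,0,0],[0,0,0],[0,0,0],[0,0,0],[0,0,0]]}}

```text
time: 23.45
eef_pos: [0.5096, -0.189, 0.0206]
tool_rot: [-0.301, -3.123, -0.001]
wrist_force: [-5.2, 1.2, 0.8]
width: 0.203
gripper_force: 30.0
```

Call:
{"name": "apply_moves", "arguments": {"grip": [1,1,1,1,1], "xyz": [[-1,0.2,0],[-2,0.4,0],[-1.5,0.3,0],[0,0,2],[0,0,2]], "turn": [[0,0,0],[0,0,0],[0,0,0],[0,0,0],[0,0,0]]}}

```text
time: 23.95
eef_pos: [0.4657, -0.1803, 0.0614]
tool_rot: [-0.301, -3.127, -0.0]
wrist_force: [0.8, -0.0, -1.1]
width: 0.201
gripper_force: 30.0
```

Call:
{"name": "apply_moves", "arguments": {"grip": [1,1,1,1,1], "xyz": [[0.5,3.6,0],[0.5,3.6,0],[0.8,3.6,0],[0.5,3.6,0],[0,0,0]], "turn": [[0,0,0],[0,0,0],[0,0,0],[0,0,0],[0,0,0]]}}

```text
time: 24.45
eef_pos: [0.4908, -0.0305, 0.0614]
tool_rot: [0.288, 3.126, 0.004]
wrist_force: [0.8, 0.5, -1.1]
width: 0.197
gripper_force: 30.0
```

Call:
{"name": "apply_moves", "arguments": {"grip": [1,1,1,1], "xyz": [[0,0,-3],[0,0,-1.2],[0,0,0],[0,0,0]], "turn": [[0,0,0],[0,0,0],[0,0,0],[0,0,0]]}}

```text
time: 24.85
eef_pos: [0.4892, -0.0372, 0.0193]
tool_rot: [-0.303, -3.127, 0.001]
wrist_force: [0.8, -0.5, -0.2]
width: 0.205
gripper_force: 30.0
```

Contact is expected at TCP z ≈ 0.004.

Call:
{"name": "apply_moves", "arguments": {"grip": [1,1,1,1,1], "xyz": [[0,0,-0.8],[0,0,-0.4],[0,0,-0.2],[0,0,-0.1],[0,0,0]], "turn": [[0,0,0],[0,0,0],[0,0,0],[0,0,0],[0,0,0]]}}

```text
time: 25.35
eef_pos: [0.4892, -0.0364, 0.0044]
tool_rot: [-0.301, -3.127, -0.0]
wrist_force: [-0.8, 0.2, 3.5]
width: 0.206
gripper_force: 30.0
```

Call:
{"name": "apply_moves", "arguments": {"grip": [0.2,0.2,0.2,0.2,0.2], "xyz": [[0,0,0],[0,0,0],[0,0,0],[0,0,0],[0,0,1]], "turn": [[0,0,0],[0,0,0],[0,0,0],[0,0,0],[0,0,0]]}}

```text
time: 25.85
eef_pos: [0.4884, -0.0363, 0.0136]
tool_rot: [-0.3, -3.125, 0.001]
wrist_force: [-0.8, 0.2, 0.7]
width: 0.401
gripper_force: 0.0
```

Call:
{"name": "apply_moves", "arguments": {"grip": [0.2,0.2,0.2,0.2,0.2], "xyz": [[0,0,4],[0,0,4.5],[0,0,4.5],[0,0,0],[0,0,0]], "turn": [[0,0,0],[0,0,0],[0,0,0],[0,0,0],[0,0,0]]}}

```text
time: 26.35
eef_pos: [0.4899, -0.0362, 0.1455]
tool_rot: [0.3, 3.124, 0.002]
wrist_force: [-0.5, 1.1, -1.3]
width: 0.4
gripper_force: 0.0
```

```bash
python3 - <<'E'
from h import *
np.set_printoptions(precision=4,suppress=True)
s=read_state();print(s['time'],s['eef_pos'])
W=snap('wrist','w9.png');im=W['pixels']
m=((im[...,2]>150)&(im[...,2].astype(int)-im[...,0]>60)).astype(np.uint8)
k=max(cv2.findContours(m,0,cv2.CHAIN_APPROX_NONE)[0],key=cv2.contourArea)
print('bar',cv2.minAreaRect((ray(W,k.reshape(-1,2),.018)[:,:2]*1000).astype(np.float32)))
p=proj(W,np.array([np.r_[C+x*EX,.036] for x in (-.02,0,.01,.015)]));print('block px',p)
g=cv2.cvtColor(im,cv2.COLOR_BGR2GRAY)
a,b=p[0],p[-1]
print([int(g[int(round(q[1])),int(round(q[0]))]) for q in np.linspace(a,b,18) if 0<=q[0]<640 and 0<=q[1]<400])
E
```

```text
26.35 [ 0.4899 -0.0362  0.1455]
bar ((489.99493408203125, -36.57938003540039), (17.950302124023438, 77.11517333984375), 78.76564025878906)
block px [[157.5251 287.7527]
 [160.5286 306.8885]
 [161.9863 316.1898]
 [162.7045 320.7761]]
[104, 87, 25, 38, 38, 36, 33, 35, 39, 38, 38, 41, 34, 35, 36, 36, 37, 37]
```

```bash
python3 -c "
from bench import *
print(close_job())"
```

```text
the job is handed in; nothing more can be done
None
```

I handed the job in at about 26 s of the 72 s: the cover is slid back, the block was tapped against the stop, and the bar lies on the worktop clear of the fixture; contact with the stop was judged from wrist force (5 N, no further travel), with no picture of the seated block, and no verdict came back.

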